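Clamp the vial and blow it off with the two-stage air gun

ROBOT

A 6-joint arm with a two-finger parallel gripper is mounted at the origin on a cart in front of the work surface, level with it; the furniture and walls round the work are solid. World frame = base frame: x ahead of the robot, y to its left, z up, the work surface at z = 0. Lengths are in m, angles in rad, forces in N, time in s.
With the tool pointing down it reaches from about 0.35 to 0.775 m from the base axis. Payload 7.3 kg.
Tool frame: the origin (TCP) lies at the very end of the fingers, on their centre line; the grasp point (between the pads) lies 19 mm behind it; z points along the fingers, y is the line along which they close (so a half turn about z gives the same grasp; the last joint's range is limited). The gripper opens to 92 mm and grips with 3 to 60 N. Pads are 19 mm wide; open, the fingers measure 130 mm over their backs; the gripper's body (75 mm by 190 mm) begins 47 mm behind the grasp point.
Start: joints at [-1.31, 0.342, 1.524, -0, 1.275, -0.146], TCP at [0.208, -0.482, 0.227] pointing down, gripper open.
Joint ranges: [-2.53, 2.53], [-0.77, 2.02], [0.04, 2.7], [-1, 4.14], [0.28, 2.66], [-3.11, 3.11]. Speed limits (rad/s): [2.57, 2.57, 3.14, 3.14, 3.14, 3.14].

INTERFACE

Orientations are given as [roll, pitch, yaw] about the fixed x, y, z axes, in that order (R = Rz(yaw) Ry(pitch) Rx(roll)).
In Python, from cell import robot gives the robot as it stands. The module is installed in compiled form; this text tells all that it offers.
- The arm moves only by the tool arm_command, never from a script. Its argument "moves" is a list of rows, each a list of 3 entries, a list of its own where there are three numbers: the shift along the tool's x, y, z in m, then the turn, a rotation vector about the tool's x, y, z in rad, then the finger opening in m, from 0 to 0.0918. In form: [[[dx, dy, dz], [ax, ay, az], claw], ...]. A call has exactly 5 rows; each row is the pose to reach, as a shift and turn from the pose commanded when the call began, along the tool's axes at that moment; what a row does not reach only later rows make up. A row lasts 1/10 s, in which the tool goes at most 50 mm and 8.59 degrees, less where a joint would pass 70% of its speed; a pose out of reach is approached as far as the arm can. A call with a gripper value outside its range is refused whole. The fingers move at their own pace and stop on an object; "squeeze" is the grip in N (left out, the last holds). Time passes only in rows, so rows that repeat a pose let the fingers close, or fill a call up. It gives the time, the measured TCP pose, the force, the opening and the grip force at its end, in the units of the state.
- robot.observe(): the state, without advancing time (a new reading comes with each control period).
- robot.read_camera(name): name is "side" or "top"; returns the picture (420x560x3 uint8, red, green, blue); there is no depth.
- robot.camera_model(name): a dict with "fx", "fy", "cx", "cy" (pixels), "R" (3x3) and "t" (3): a world point X has camera coordinates R X + t. Camera axes: x right, y down, z forward; pixel columns grow to the right and rows downward; lengths in m; the calibration is good to about 2 mm. A picture is of the moment at which its call begins. camera_model takes no time and is no camera call.
- robot.hand_in(): hands the job in; it is judged then, once.
The state is a dict: "time": time; "qpos": joint angles; "qvel": joint speeds; "joint_efforts": joint torques, N m; "tool_pos": TCP position; "tool_rot": TCP orientation; "contact_force": force on the tool from outside, world axes, zero at the start; "torque": the same for the moment, N m; "opening": finger opening in m; "grip_force": force on a finger pad.
Only numpy, scipy, OpenCV 4.12 (cv2) and the standard library are available. Lean on these libraries where they do the work, as an engineer would, in place of code of your own. Each camera call takes 0.05 s, during which the arm holds its last target. There are 200 camera calls.

TASK

At the blow-off station, flip the red clamp handle over until it snaps closed so that the vial is held down. Then press the orange trigger of the air gun into its first stage and hold it there for about a second for a gentle puff, press on past the pressure point into the second stage and hold full flow for about a second, and let the trigger spring all the way back. Leave the vial standing in its nest, and the clamp closed, and do not shove the boxes or the red-capped bottle on the cabinet to the right.

Things in the scene. Friction and masses are not known exactly. Their poses are not given: they have to be found in the camera images.
- station: the fixed blow-off station: an aluminium plate 180 x 210 x 12 mm, screwed down, carrying (towards its +y) a vial in a nest with a toggle clamp in front of it, and (towards its -y) a blue air gun lying along y, its brass nozzle pointing +y at the vial. Origin: on the plate's underside, 10 mm behind (+x) and 20 mm to +y of the plate's centre; x points to the rear of the station (away from the robot, but for the yaw), y to the left, z up
- clamp_pivot (a point): pivot of the clamp handle, 62 mm above the cabinet top, its axis along the station's y; the station's x, y, z axes. From it the handle reaches out towards the station's -x
- handle_push (a point): point on the centre line of the red clamp handle, 85 mm from the pivot; the handle is a round bar 16 mm thick over its outer part, 42 to 98 mm from the pivot, rounded end at 106 mm. Push here on the upper side (the one that faces the vial) along the arc about the pivot, towards the station's -x and down. The raised clamp arm stands between handle and vial, its tip about 55 mm from this point
- clamp_handle (a joint): angle of the clamp handle, rad: 0 = open, the handle leaning up, 1.13 rad (65 degrees) above level, over the station's front edge; 1.13 = closed, the handle lying level. A toggle spring resists (up to about 6 N at the push point) to the high point at 0.75, then the handle snaps by itself to 1.13 and stays; let go before that it springs back. The two-bar clamp arm with the rubber foot comes down over the vial with it
- trigger_pivot (a point): pivot of the trigger on the air gun, 80 mm above the cabinet top, its axis along the station's x; the station's axes. The trigger lever reaches out from it towards the station's -y
- trigger_pad (a point): centre of the upper face of the trigger's orange ribbed pad (30 mm in the station's x, 44 mm along the lever), 78 mm from the trigger pivot; about 107 mm above the cabinet top when released, and moves with the trigger; the pad then rises towards the station's -y at 0.30 rad (17 degrees). Press it down from above
- trigger (a joint): angle of the trigger, rad (78 mm of arm: 0.1 rad is about 8 mm at the pad): 0 = released; first stage (low flow) from 0.08 to 0.19, with a soft spring of 2 to 4 N at the pad; pressure point at 0.20, where the force jumps to about 7 N; second stage (full flow) from 0.28, about 10 to 13 N; end stop at 0.36. Springs back to 0 when let go
- vial: clear counting vial with a white cap, 27 mm in diameter, 61 mm tall, loose in its nest; origin: centre of its underside, z up
- nest (a point): centre of the nest's floor (grey cup, inside diameter 31 mm, rim 11 mm above the floor), 15 mm above the cabinet top; the vial stands here
- tip_box: blue pipette tip box with a white lid, 91 x 122 x 75 mm, on the cabinet to the right; origin: centre of its underside
- tissue_box: tissue box 231 x 117 mm, 144 mm high with its tissue, on the cabinet to the right; origin: centre of its underside
- acid_bottle: white bottle with a red cap, 55 mm in diameter, 113 mm tall, on the cabinet to the right; origin: centre of its underside

How it is judged:
On the way, in this order (a step that is already met when the one before it is completed fails the run):
1. the clamp handle has snapped closed, over its high point (value of joint clamp_handle above 1.05 rad), for 0.2 s.
2. the trigger is held in its first stage (0.08 to 0.19 rad), short of the pressure point, for 0.6 s (value of joint trigger between 0.08 and 0.19 rad), for 0.6 s.
3. the trigger is held in its second stage (over 0.28 rad) for 0.6 s (value of joint trigger above 0.28 rad), for 0.6 s.
At the end, for the whole second after the job is handed in: the clamp handle is closed (over 1.05 rad), the trigger is back at rest (under 0.03 rad), and the vial stands upright (within 0.1 rad) and still on the nest's floor, its foot within 6 mm of the nest's centre (value of joint clamp_handle above 1.05 rad and value of joint trigger below 0.03 rad and distance between vial and nest below 0.006 m and angle between vial's own z axis and vertical below 0.1 rad and linear speed of vial below 0.02 m/s); the robot touches nothing.
It fails at once if the trigger goes past its pressure point (over 0.22 rad) while the clamp is not closed (handle under 0.95 rad) (value of joint trigger above 0.22 rad and value of joint clamp_handle below 0.95 rad).
It fails at once if a bystander (tip box, tissue box or red-capped bottle) is pushed more than 30 mm (distance of any of tip_box, tissue_box, acid_bottle from where it was at the start of the episode above 0.03 m).
It also fails if it takes over 51 s, if anything falls off the work surface, if the arm or the gripper's body presses on something with over 40 N, if the wrist force passes 120 N, or if a joint passes its speed limit or range.

## Working session

There is one attempt and no reset: what is moved stays moved. The work goes in short steps, Python scripts to look and compute and a tool call to move; the robot and the scene stay as the last step left them, time stands still between calls to the robot, and variables do not carry over. Pictures are saved under pics/ and viewed, at most 10 in all, crops included, and the job is handed in when it is done.

Besides the shell and the picture viewer there is one more tool, called after "Emit:" in YAML: its name, and indented under it one key for each argument. arm_command: Moves the arm, as the interface text tells. Its arguments: {"type":"object","properties":{"moves":{"type":"array"},"squeeze":{"type":"number"}},"required":["moves"]}

```bash
mkdir -p pics
python3 - <<'E'
from cell import robot
import cv2
for n in("top","side"):
    cv2.imwrite(f"pics/{n}0.png",robot.read_camera(n)[...,::-1]); m=robot.camera_model(n); print(n,m)
s=robot.observe();print(s)
E
```

```text
top {'fx': 482.2827490419939, 'fy': 482.2827490419939, 'cx': 275.22375472503535, 'cy': 212.81665292618948, 'R': array([[-0.00284753, -0.99998912,  0.00369346],
       [-0.98535451,  0.0021761 , -0.17050442],
       [ 0.17049453, -0.00412488, -0.98534999]]), 't': array([-0.06855179,  0.55655507,  1.44740533])}
side {'fx': 394.12573321891205, 'fy': 394.12573321891205, 'cx': 282.0311504688892, 'cy': 211.25989234496296, 'R': array([[-0.95408746, -0.2991224 , -0.01558553],
       [-0.14868025,  0.51812045, -0.84228581],
       [ 0.26002173, -0.80129707, -0.53880582]]), 't': array([0.49988854, 0.20572626, 0.80744633])}
{'time': 0.1, 'qpos': array([-1.30998853e+00,  3.42603164e-01,  1.52488632e+00,  1.25341411e-05,
        1.27538779e+00, -1.45960466e-01]), 'qvel': array([ 2.84152022e-04, -2.60736944e-03, -3.25517879e-03,  2.11388801e-04,
        5.21316644e-06, -9.66444976e-04]), 'joint_efforts': array([ 1.39638294e-03, -4.32001805e+01, -2.44695801e+01,  7.18713831e-02,
        5.25778206e-02, -3.83973736e-05]), 'tool_pos': array([ 0.20766648, -0.48180897,  0.22615262]), 'tool_rot': array([-3.14032343e+00, -1.98698065e-04,  4.06764484e-01]), 'contact_force': array([ 0.20886246,  0.36623693, -0.04382713]), 'torque': array([-0.02798468, -0.0176544 ,  0.0246159 ]), 'grip_force': 0.0, 'opening': 0.09165517865422466}
```

View pics/top0.png

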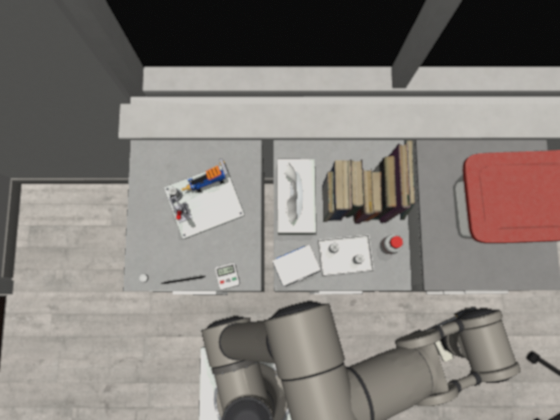

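View pics/side0.png

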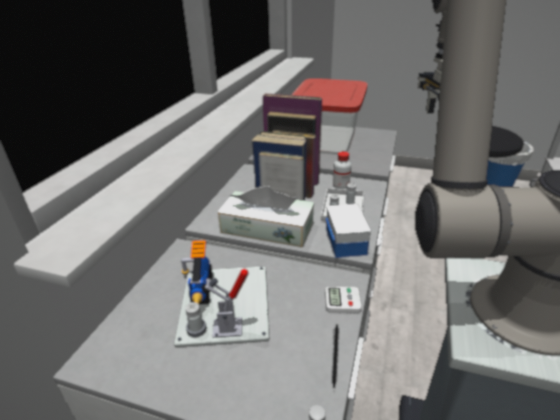

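The top view shows the plate at about (165–243, 162–238), with the red handle near (181,214) and the orange trigger pad near (213,173). In the side view the handle tip is near (243,273) and the pad near (198,248). I'll enlarge both.

Run:
```python
import cv2
a=cv2.imread("pics/top0.png")[150:250,150:260]; cv2.imwrite("pics/topc.png",cv2.resize(a,None,fx=6,fy=6,interpolation=cv2.INTER_CUBIC))
a=cv2.imread("pics/side0.png")[235:350,165:280]; cv2.imwrite("pics/sidec.png",cv2.resize(a,None,fx=5,fy=5,interpolation=cv2.INTER_CUBIC))
```

```text
(no output)
```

View pics/topc.png

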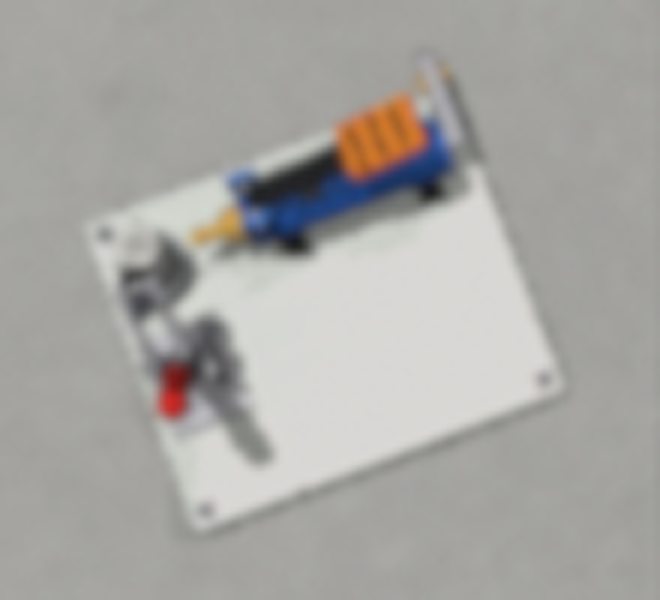

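View pics/sidec.png

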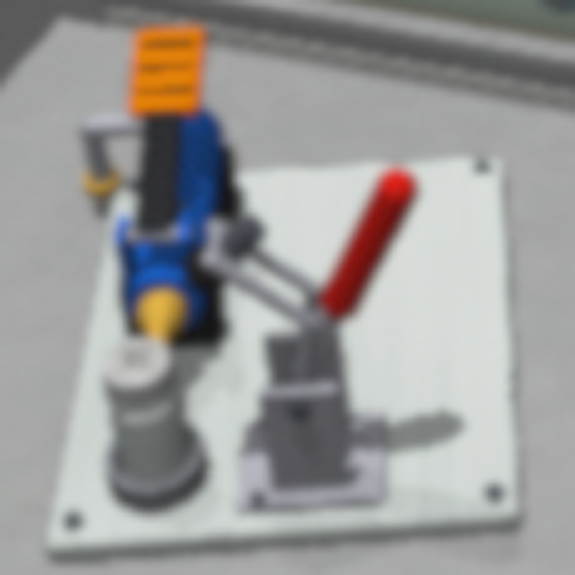

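Top crop: plate corners at (85,228), (203,530) and (567,392), handle tip at (172,402), pad centre at (383,138), vial cap at (140,240). Side crop: corners at (50,555), (520,525) and (500,160), handle tip at (398,185), pad centre at (168,70), cap at (138,360).

```bash
cat > h.py <<'E'
import numpy as np
from cell import robot
from scipy.optimize import least_squares
M={n:robot.camera_model(n) for n in("top","side")}
def proj(n,X):
    m=M[n];c=m["R"]@X+m["t"];return np.array([m["fx"]*c[0]/c[2]+m["cx"],m["fy"]*c[1]/c[2]+m["cy"]])
def T(u,v):return np.array([150+(u+.5)/6-.5,150+(v+.5)/6-.5])
def S(u,v):return np.array([165+(u+.5)/5-.5,235+(v+.5)/5-.5])
def tri(t,s):
    r=least_squares(lambda X:np.r_[proj("top",X)-t,proj("side",X)-s],[.6,.3,.1]);return r.x,r.fun
E
python3 - <<'E'
from h import *
np.set_printoptions(precision=4,suppress=True)
loc={'rl':(.08,.085),'fl':(-.1,.085),'fr':(-.1,-.125)}
obs=[('top','rl',T(85,228)),('top','fl',T(203,530)),('top','fr',T(567,392)),('side','rl',S(50,555)),('side','fl',S(520,525)),('side','fr',S(500,160))]
def W(p,l): c,s=np.cos(p[2]),np.sin(p[2]);return np.array([p[0]+c*l[0]-s*l[1],p[1]+s*l[0]+c*l[1],l[2]])
f=lambda p:np.concatenate([proj(n,W(p,(*loc[k],.012)))-o for n,k,o in obs])
r=least_squares(f,[.65,.3,.37]);print("station",r.x);print(r.fun.reshape(-1,2))
p=r.x
for k,t,s in[("handle tip",T(172,402),S(398,185)),("red lower end",T(178,370),S(335,308)),("pad",T(383,138),S(168,70)),("cap",T(140,240),S(138,362))]:
    x,e=tri(t,s);c,s_=np.cos(p[2]),np.sin(p[2]);d=x[:2]-p[:2];print(k,x,"local",c*d[0]+s_*d[1],-s_*d[0]+c*d[1],"res",e)
E
```

```text
station [0.6031 0.1817 0.3795]
[[-1.1398 -0.1437]
 [-1.5409  1.4043]
 [ 0.0517 -0.1327]
 [-1.4167 -0.5209]
 [ 0.8159 -1.4267]
 [ 0.4456 -0.8092]]
handle tip [0.5264 0.2087 0.1536] local -0.061212007513558875 0.05342324708300665 res [ 0.1201  0.4571 -0.2846 -0.0532]
red lower end [0.552  0.2177 0.0953] local -0.03407184343668339 0.052333636494073965 res [ 0.1437  0.516  -0.3221 -0.0609]
pad [0.6709 0.117  0.1042] local 0.03902770276138371 -0.08525543777579872 res [-0.0391 -0.1075  0.0775  0.0155]
cap [0.6231 0.2434 0.0721] local 0.04144800857412412 0.04993192299313897 res [ 0.2578  0.7292 -0.4568 -0.0906]
```

```bash
cat >> h.py <<'E'
P=np.array([.6031,.1817,.3795])
def W(l): c,s=np.cos(P[2]),np.sin(P[2]);return np.array([P[0]+c*l[0]-s*l[1],P[1]+s*l[0]+c*l[1],l[2]])
def L(x):
    c,s=np.cos(P[2]),np.sin(P[2]);d=x[:2]-P[:2];return np.array([c*d[0]+s*d[1],-s*d[0]+c*d[1],x[2]])
def go(l,yaw=P[2]):
    "shift in tool axes to station-frame TCP target l"
    from scipy.spatial.transform import Rotation as R
    s=robot.observe();A=R.from_euler("xyz",s["tool_rot"]);B=R.from_euler("xyz",[np.pi,0,yaw])
    np.set_printoptions(precision=4,suppress=True)
    print("t",s["time"],"at",L(s["tool_pos"]),"F",s["contact_force"],"shift",A.inv().apply(W(l)-s["tool_pos"]),"turn",(A.inv()*B).as_rotvec())
E
python3 - <<'E'
from h import *
for t in[(140,295),(160,330),(150,310),(155,345)]:
  for s in [(240,235),(215,245)]:
    x,e=tri(T(*t),S(*s));print(t,s,L(x),abs(e).max())
go([-.03,.053,.28])
E
```

```text
(140, 295) (240, 235) [-0.00307255  0.05229315  0.13404284] 1.0431329142495827
(140, 295) (215, 245) [0.00416563 0.0525875  0.12958684] 0.8610818837414342
(160, 330) (240, 235) [-0.00742243  0.0490285   0.12933281] 3.533012034088472
(160, 330) (215, 245) [-0.00015501  0.0493622   0.12486429] 5.439807667985377
(150, 310) (240, 235) [-0.00488178  0.05032338  0.13149108] 0.9696320563690506
(150, 310) (215, 245) [0.0023749  0.05063345 0.1270227 ] 2.875494439955446
(155, 345) (240, 235) [-0.00967816  0.05319452  0.13255535] 5.0268500878135285
(155, 345) (215, 245) [-0.00245699  0.05355733  0.12815099] 6.929038225848757
t 0.1 at [-0.6131 -0.4698  0.2262] F [ 0.2089  0.3662 -0.0438] shift [ 0.5971 -0.5068 -0.0531] turn [-0.0013 -0.0002  0.0273]
```

Emit:
arm_command:
  moves:
    - [[0.03,-0.025,-0.04],[0,0,0],0]
    - [[0.06,-0.055,-0.08],[0,0,0],0]
    - [[0.1,-0.085,-0.09],[0,0,0.027],0]
    - [[0.13,-0.115,-0.09],[0,0,0.027],0]
    - [[0.17,-0.145,-0.09],[0,0,0.027],0]

```text
time: 0.6
tool_pos: [0.3042, -0.2846, 0.3173]
tool_rot: [3.14, -0.0, 0.379]
contact_force: [0.8, -0.6, 0.4]
opening: 0.0563
grip_force: 0.0
```

Emit:
arm_command:
  moves:
    - [[0.03,-0.025,0],[0,0,0],0]
    - [[0.06,-0.055,0],[0,0,0],0]
    - [[0.1,-0.085,0],[0,0,0],0]
    - [[0.13,-0.115,0],[0,0,0],0]
    - [[0.17,-0.145,0],[0,0,0],0]

```text
time: 1.1
tool_pos: [0.408, -0.0869, 0.3167]
tool_rot: [3.141, 0.0, 0.379]
contact_force: [0.3, -1.0, 1.1]
opening: 0.0167
grip_force: 0.0
```

```bash
python3 -c "
from h import *
go([-.033,.053,.28])"
```

```text
t 1.1 at [-0.2807 -0.1772  0.3167] F [ 0.2933 -0.9842  1.137 ] shift [ 0.2476 -0.2303  0.0365] turn [ 0.0002  0.0004 -0.0003]
```

Emit:
arm_command:
  moves:
    - [[0.035,-0.033,0],[0,0,0],0]
    - [[0.07,-0.066,0],[0,0,0],0]
    - [[0.105,-0.099,0],[0,0,0],0]
    - [[0.14,-0.132,0],[0,0,0],0]
    - [[0.175,-0.165,0],[0,0,0],0]

```text
time: 1.6
tool_pos: [0.5098, 0.1316, 0.3163]
tool_rot: [3.141, 0.001, 0.38]
contact_force: [1.0, 0.1, -0.5]
opening: 0.0004
grip_force: 0.0
```

Emit:
arm_command:
  moves:
    - [[0.03,-0.028,0],[0,0,0],0]
    - [[0.055,-0.05,0.02],[0,0,0],0]
    - [[0.07,-0.062,0.04],[0,0,0],0]
    - [[0.07,-0.062,0.07],[0,0,0],0]
    - [[0.07,-0.062,0.07],[0,0,0],0]

```text
time: 2.1
tool_pos: [0.5492, 0.2131, 0.2418]
tool_rot: [-3.14, 0.01, 0.381]
contact_force: [-0.4, -0.7, 0.2]
opening: 0.0004
grip_force: 0.0
```

```bash
python3 -c "
from h import *
import cv2
a=[robot.read_camera(n)[...,::-1] for n in('top','side')]
a=[cv2.resize(a[0][150:250,130:240],(440,400),interpolation=2),cv2.resize(a[1][200:350,160:310],(400,400),interpolation=2)]
cv2.imwrite('pics/c1.png',np.hstack([a[0][:,:400],a[1]]))
go([-.033,.053,.148])"
```

```text
t 2.2 at [-0.0366  0.0482  0.2467] F [0.5861 0.5146 0.5151] shift [ 0.0037 -0.0048  0.0987] turn [-0.      0.0014  0.0002]
```

View pics/c1.png

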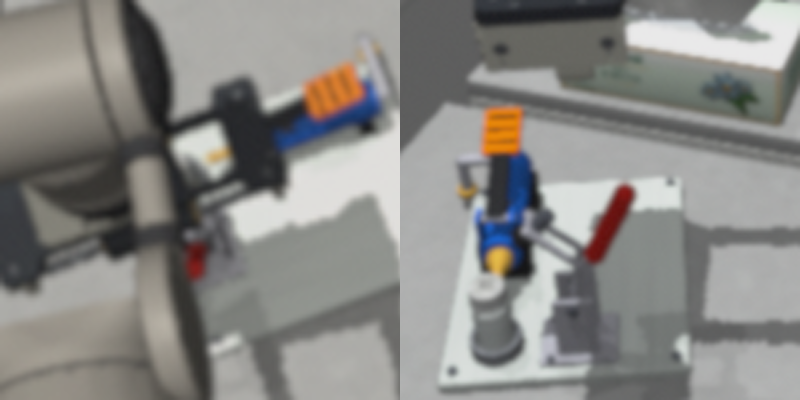

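The top crop shows the gripper frame spanning the vial and nozzle area. The side crop shows a body at about (550,30) in the crop. I'll project the TCP to see where the fingertips should appear.

```bash
python3 -c "
from h import *
import cv2
x=robot.observe()['tool_pos'];print(proj('top',x),proj('side',x))
a=robot.read_camera('side')[...,::-1].copy();p=proj('side',x)
cv2.circle(a,tuple(int(round(v)) for v in p),3,(0,255,0),1)
cv2.imwrite('pics/c2.png',cv2.resize(a[60:340,100:400],None,fx=2,fy=2,interpolation=2))"
```

```text
[170.36086968 202.30652904] [225.01953345 227.26357817]
```

View pics/c2.png

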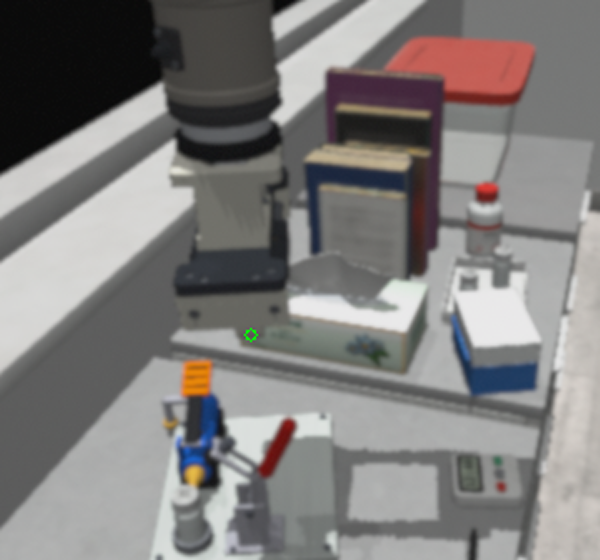

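The marked TCP at (251,335) sits just below the gripper body, so the closed fingers are only hidden behind the body's near end. I'll descend beside the handle.

Emit:
arm_command:
  moves:
    - [[0.004,-0.005,0.025],[0,0.0014,0],0]
    - [[0.004,-0.005,0.05],[0,0.0014,0],0]
    - [[0.004,-0.005,0.07],[0,0.0014,0],0]
    - [[0.004,-0.005,0.085],[0,0.0014,0],0]
    - [[0.004,-0.005,0.095],[0,0.0014,0],0]

```text
time: 2.75
tool_pos: [0.554, 0.2188, 0.1525]
tool_rot: [3.141, -0.003, 0.379]
contact_force: [-1.3, 0.3, 0.4]
opening: 0.0004
grip_force: 0.0
```

Emit:
arm_command:
  moves:
    - [[0,0,0.003],[0,0,0],0]
    - [[0,0,0.003],[0,0,0],0]
    - [[0,0,0.003],[0,0,0],0]
    - [[0,0,0.003],[0,0,0],0]
    - [[0,0,0.003],[0,0,0],0]

```text
time: 3.25
tool_pos: [0.5536, 0.2193, 0.1493]
tool_rot: [3.141, -0.002, 0.38]
contact_force: [0.5, -0.7, 0.5]
opening: 0.0006
grip_force: 0.0
```

```bash
python3 -c "
from h import *
import cv2
a=robot.read_camera('side')[...,::-1];cv2.imwrite('pics/c3.png',cv2.resize(a[180:340,150:350],None,fx=4,fy=4,interpolation=2)[:600])
go([-.041,.053,.147])"
```

```text
t 3.3 at [-0.0321  0.0532  0.1491] F [-0.3367 -0.0295 -0.0322] shift [-0.0089  0.0002  0.0021] turn [ 0.0002 -0.0021  0.0004]
```

View pics/c3.png

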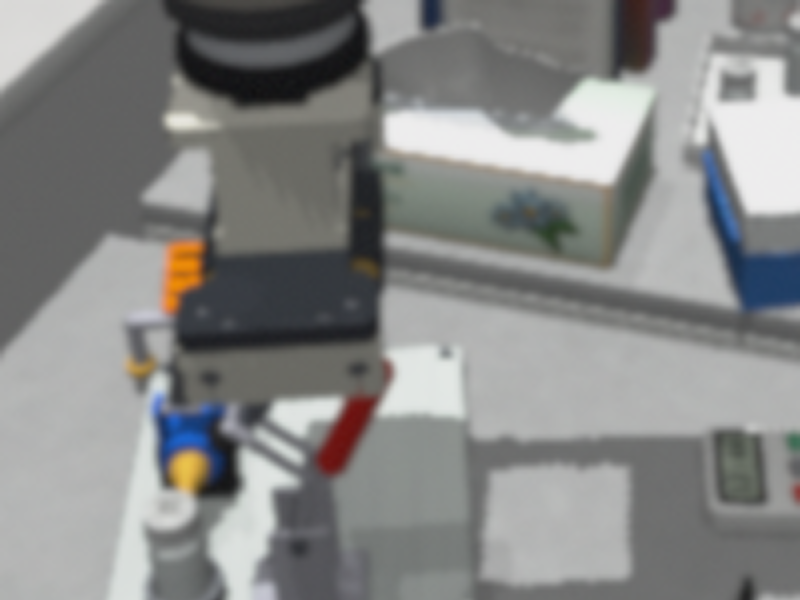

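Emit:
arm_command:
  moves:
    - [[-0.006,0,0.001],[0,0,0],0]
    - [[-0.012,0,0.003],[0,0,0],0]
    - [[-0.018,0,0.006],[0,0,0],0]
    - [[-0.024,0,0.01],[0,0,0],0]
    - [[-0.029,0,0.013],[0,0,0],0]

```text
time: 3.8
tool_pos: [0.527, 0.2087, 0.1363]
tool_rot: [3.141, -0.005, 0.38]
contact_force: [4.1, 2.0, 3.8]
opening: 0.0006
grip_force: 2.4
```

Emit:
arm_command:
  moves:
    - [[-0.007,0,0.004],[0,0,0],0]
    - [[-0.012,0,0.009],[0,0,0],0]
    - [[-0.017,0,0.014],[0,0,0],0]
    - [[-0.021,0,0.019],[0,0,0],0]
    - [[-0.025,0,0.025],[0,0,0],0]

```text
time: 4.3
tool_pos: [0.5024, 0.1989, 0.1098]
tool_rot: [-3.142, -0.0, 0.38]
contact_force: [1.6, 1.0, 1.0]
opening: 0.0005
grip_force: 0.7
```

Emit:
arm_command:
  moves:
    - [[-0.003,0,0.005],[0,0,0],0]
    - [[-0.006,0,0.01],[0,0,0],0]
    - [[-0.009,0,0.016],[0,0,0],0]
    - [[-0.011,0,0.022],[0,0,0],0]
    - [[-0.011,0,0.022],[0,0,0],0]

```text
time: 4.8
tool_pos: [0.4921, 0.1949, 0.0875]
tool_rot: [-3.141, 0.001, 0.38]
contact_force: [-0.1, 0.3, -0.2]
opening: 0.0004
grip_force: 0.0
```

```bash
python3 -c "
from h import *
import cv2
a=robot.read_camera('side')[...,::-1];cv2.imwrite('pics/c4.png',cv2.resize(a[180:340,150:350],None,fx=4,fy=4,interpolation=2)[:600])
go([-.0,.053,.147])"
```

```text
t 4.85 at [-0.0977  0.0533  0.088 ] F [ 0.0683 -0.2479  0.7526] shift [ 0.0977  0.0003 -0.0589] turn [-0.0001 -0.0001  0.0003]
```

View pics/c4.png

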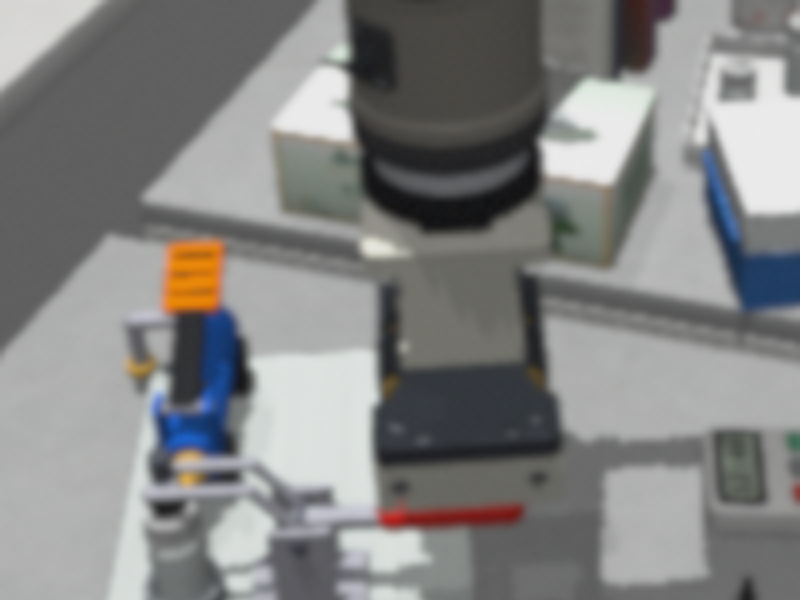

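The handle lies level (red bar at 380–520, 515) and the foot is on the vial, so the clamp is closed. Next is the trigger, after a check of the hook behind the gun.

```bash
python3 -c "
from h import *
for t,s in[((430,58),(90,128)),((470,155),(145,125)),((432,60),(145,125))]:
  x,e=tri(T(*t),S(*s));print(L(x),abs(e).max())
go([.039,-.070,.14])"
```

```text
[ 0.08594204 -0.12226369  0.04581011] 0.2840900066207155
[ 0.05170121 -0.12368246  0.04102461] 5.909538946285807
[ 0.06841978 -0.12257508  0.04786596] 4.716690679524646
t 4.85 at [-0.0977  0.0533  0.088 ] F [ 0.0683 -0.2479  0.7526] shift [ 0.1366  0.1233 -0.052 ] turn [-0.0001 -0.0001  0.0003]
```

Emit:
arm_command:
  moves:
    - [[0,0,-0.03],[0,0,0],0]
    - [[0,0,-0.06],[0,0,0],0]
    - [[0,0,-0.09],[0,0,0],0]
    - [[0.01,0.01,-0.11],[0,0,0],0]
    - [[0.035,0.03,-0.11],[0,0,0],0]

```text
time: 5.35
tool_pos: [0.5374, 0.1812, 0.2029]
tool_rot: [3.141, -0.008, 0.382]
contact_force: [-0.5, -0.1, 0.4]
opening: 0.0006
grip_force: 0.0
```

Emit:
arm_command:
  moves:
    - [[0.03,0.03,0],[0,0,0],0]
    - [[0.06,0.06,0],[0,0,0],0]
    - [[0.08,0.075,0],[0,0,0],0]
    - [[0.1,0.092,0],[0,0,0],0]
    - [[0.1,0.092,0],[0,0,0],0]

```text
time: 5.85
tool_pos: [0.6658, 0.1302, 0.1979]
tool_rot: [3.141, -0.002, 0.378]
contact_force: [0.3, 0.0, 0.3]
opening: 0.0004
grip_force: 0.0
```

```bash
python3 -c "
from h import *
go([.039,-.070,.12])"
```

```text
t 5.85 at [ 0.0392 -0.0711  0.1979] F [0.3034 0.0299 0.2879] shift [-0.0003 -0.0012  0.0779] turn [ 0.0008 -0.002  -0.0019]
```

Emit:
arm_command:
  moves:
    - [[0,-0.001,0.025],[0,0,0],0]
    - [[0,-0.001,0.05],[0,0,0],0]
    - [[0,-0.001,0.068],[0,0,0],0]
    - [[0,-0.001,0.078],[0,0,0],0]
    - [[0,-0.001,0.08],[0,0,0],0]

```text
time: 6.35
tool_pos: [0.6623, 0.1331, 0.1177]
tool_rot: [-3.141, 0.001, 0.38]
contact_force: [0.9, 0.4, 0.9]
opening: 0.0001
grip_force: 0.0
```

Emit:
arm_command:
  moves:
    - [[0,0,0.002],[0,0,0],0]
    - [[0,0,0.003],[0,0,0],0]
    - [[0,0,0.005],[0,0,0],0]
    - [[0,0,0.006],[0,0,0],0]
    - [[0,0,0.006],[0,0,0],0]

```text
time: 6.85
tool_pos: [0.6633, 0.1328, 0.1129]
tool_rot: [3.141, -0.001, 0.38]
contact_force: [-0.3, 0.1, -0.7]
opening: 0.0004
grip_force: 0.0
```

Emit:
arm_command:
  moves:
    - [[0,0,0.001],[0,0,0],0]
    - [[0,0,0.002],[0,0,0],0]
    - [[0,0,0.003],[0,0,0],0]
    - [[0,0,0.004],[0,0,0],0]
    - [[0,0,0.004],[0,0,0],0]

```text
time: 7.35
tool_pos: [0.6632, 0.1328, 0.1085]
tool_rot: [3.142, -0.001, 0.38]
contact_force: [0.6, 0.2, -0.2]
opening: 0.0003
grip_force: 0.0
```

Emit:
arm_command:
  moves:
    - [[0,0,0.001],[0,0,0],0]
    - [[0,0,0.002],[0,0,0],0]
    - [[0,0,0.003],[0,0,0],0]
    - [[0,0,0.003],[0,0,0],0]
    - [[0,0,0.003],[0,0,0],0]

```text
time: 7.85
tool_pos: [0.6633, 0.1328, 0.1057]
tool_rot: [3.142, -0.001, 0.38]
contact_force: [-0.2, -0.4, 0.5]
opening: 0.0001
grip_force: 0.0
```

Emit:
arm_command:
  moves:
    - [[0,0,0.001],[0,0,0],0]
    - [[0,0,0.002],[0,0,0],0]
    - [[0,0,0.003],[0,0,0],0]
    - [[0,0,0.003],[0,0,0],0]
    - [[0,0,0.003],[0,0,0],0]

```text
time: 8.35
tool_pos: [0.6634, 0.1327, 0.1031]
tool_rot: [3.141, -0.002, 0.38]
contact_force: [-0.1, -1.1, 2.2]
opening: 0.0004
grip_force: 1.2
```

```bash
python3 -c "
from h import *
import time
F=[]
for i in range(3): robot.read_camera('top'); F.append(robot.observe()['contact_force'])
print(np.mean(F,0))
go([.039,-.070,.097])"
```

```text
[-0.63055393 -0.72504405  2.80344562]
t 8.5 at [ 0.0379 -0.0678  0.103 ] F [-0.1447 -0.8924  2.6964] shift [0.0011 0.0022 0.006 ] turn [ 0.0003 -0.0017  0.0002]
```

Emit:
arm_command:
  moves:
    - [[0,0,0.002],[0,0,0],0]
    - [[0,0,0.004],[0,0,0],0]
    - [[0,0,0.006],[0,0,0],0]
    - [[0,0,0.008],[0,0,0],0]
    - [[0,0,0.0085],[0,0,0],0]

```text
time: 9.0
tool_pos: [0.6636, 0.1326, 0.0942]
tool_rot: [3.141, -0.002, 0.38]
contact_force: [0.3, -1.6, 4.4]
opening: 0.0007
grip_force: 1.9
```

Emit:
arm_command:
  moves:
    - [[0,0,0],[0,0,0],0]
    - [[0,0,0],[0,0,0],0]
    - [[0,0,0],[0,0,0],0]
    - [[0,0,0],[0,0,0],0]
    - [[0,0,0],[0,0,0],0]

```text
time: 9.5
tool_pos: [0.6634, 0.1328, 0.0943]
tool_rot: [3.141, -0.002, 0.38]
contact_force: [1.4, -2.3, 3.9]
opening: 0.0002
grip_force: 1.9
```

Emit:
arm_command:
  moves:
    - [[0,0,0],[0,0,0],0]
    - [[0,0,0],[0,0,0],0]
    - [[0,0,0],[0,0,0],0]
    - [[0,0,0],[0,0,0],0]
    - [[0,0,0],[0,0,0],0]

```text
time: 10.0
tool_pos: [0.6634, 0.1328, 0.0943]
tool_rot: [3.141, -0.002, 0.38]
contact_force: [2.7, -1.5, 3.8]
opening: 0.0006
grip_force: 1.9
```

Emit:
arm_command:
  moves:
    - [[0,0,0.001],[0,0,0],0]
    - [[0,0,0.002],[0,0,0],0]
    - [[0,0,0.002],[0,0,0],0]
    - [[0,0,0.002],[0,0,0],0]
    - [[0,0,0.002],[0,0,0],0]

```text
time: 10.5
tool_pos: [0.6633, 0.1328, 0.0922]
tool_rot: [3.141, -0.001, 0.38]
contact_force: [1.3, -1.7, 4.2]
opening: 0.0005
grip_force: 2.1
```

Emit:
arm_command:
  moves:
    - [[0,0,0.002],[0,0,0],0]
    - [[0,0,0.004],[0,0,0],0]
    - [[0,0,0.005],[0,0,0],0]
    - [[0,0,0.005],[0,0,0],0]
    - [[0,0,0.005],[0,0,0],0]

```text
time: 11.0
tool_pos: [0.6636, 0.1325, 0.0885]
tool_rot: [3.141, -0.002, 0.38]
contact_force: [-1.2, -3.0, 10.9]
opening: 0.0005
grip_force: 5.3
```

Emit:
arm_command:
  moves:
    - [[0,0,0.002],[0,0,0],0]
    - [[0,0,0.004],[0,0,0],0]
    - [[0,0,0.006],[0,0,0],0]
    - [[0,0,0.006],[0,0,0],0]
    - [[0,0,0.006],[0,0,0],0]

```text
time: 11.5
tool_pos: [0.6638, 0.132, 0.0832]
tool_rot: [3.14, -0.003, 0.38]
contact_force: [-0.9, -4.8, 14.0]
opening: 0.0003
grip_force: 7.1
```

Emit:
arm_command:
  moves:
    - [[0,0,0.001],[0,0,0],0]
    - [[0,0,0.002],[0,0,0],0]
    - [[0,0,0.003],[0,0,0],0]
    - [[0,0,0.003],[0,0,0],0]
    - [[0,0,0.003],[0,0,0],0]

```text
time: 12.0
tool_pos: [0.6639, 0.132, 0.0806]
tool_rot: [3.14, -0.003, 0.38]
contact_force: [-1.8, -5.4, 16.6]
opening: 0.0003
grip_force: 7.9
```

Emit:
arm_command:
  moves:
    - [[0,0,0.0005],[0,0,0],0]
    - [[0,0,0.001],[0,0,0],0]
    - [[0,0,0.001],[0,0,0],0]
    - [[0,0,0.001],[0,0,0],0]
    - [[0,0,0.001],[0,0,0],0]

```text
time: 12.5
tool_pos: [0.664, 0.132, 0.0805]
tool_rot: [3.14, -0.004, 0.38]
contact_force: [-4.0, -5.5, 20.6]
opening: 0.0005
grip_force: 10.2
```

Emit:
arm_command:
  moves:
    - [[0,0,0],[0,0,0],0]
    - [[0,0,0],[0,0,0],0]
    - [[0,0,0],[0,0,0],0]
    - [[0,0,0],[0,0,0],0]
    - [[0,0,0],[0,0,0],0]

```text
time: 13.0
tool_pos: [0.664, 0.132, 0.0805]
tool_rot: [3.139, -0.004, 0.38]
contact_force: [-5.8, -5.7, 19.9]
opening: 0.0001
grip_force: 10.2
```

The tool stopped moving at z = 0.0805 while the force rose to 20 N. That is the end stop, so the second stage was held. Now I'll release.

Emit:
arm_command:
  moves:
    - [[0,0,-0.004],[0,0,0],0]
    - [[0,0,-0.012],[0,0,0],0]
    - [[0,0,-0.022],[0,0,0],0]
    - [[0,0,-0.035],[0,0,0],0]
    - [[0,0,-0.05],[0,0,0],0]

```text
time: 13.5
tool_pos: [0.6621, 0.133, 0.1266]
tool_rot: [-3.14, 0.002, 0.38]
contact_force: [-0.2, -0.6, -0.8]
opening: 0.0006
grip_force: 0.0
```

Emit:
arm_command:
  moves:
    - [[-0.01,0,-0.03],[0,0,0],0]
    - [[-0.04,0,-0.06],[0,0,0],0]
    - [[-0.08,0,-0.09],[0,0,0],0]
    - [[-0.12,0,-0.1],[0,0,0],0]
    - [[-0.15,0,-0.1],[0,0,0],0]

```text
time: 14.0
tool_pos: [0.522, 0.0768, 0.2287]
tool_rot: [3.141, -0.003, 0.38]
contact_force: [-0.2, -0.6, 0.5]
opening: 0.0005
grip_force: 0.0
```

Emit:
arm_command:
  moves:
    - [[-0.01,0,0],[0,0,0],0]
    - [[-0.01,0,0],[0,0,0],0]
    - [[-0.01,0,0],[0,0,0],0]
    - [[-0.01,0,0],[0,0,0],0]
    - [[-0.01,0,0],[0,0,0],0]

```text
time: 14.5
tool_pos: [0.5152, 0.0738, 0.2264]
tool_rot: [-3.141, -0.001, 0.38]
contact_force: [0.6, 0.5, 0.3]
opening: 0.0005
grip_force: 0.0
```

```bash
python3 -c "
from h import *
import cv2
a=robot.read_camera('side')[...,::-1];cv2.imwrite('pics/c5.png',cv2.resize(a[200:350,150:350],None,fx=4,fy=4,interpolation=2)[:600])
print(robot.observe()['time'])"
```

```text
14.55
```

View pics/c5.png

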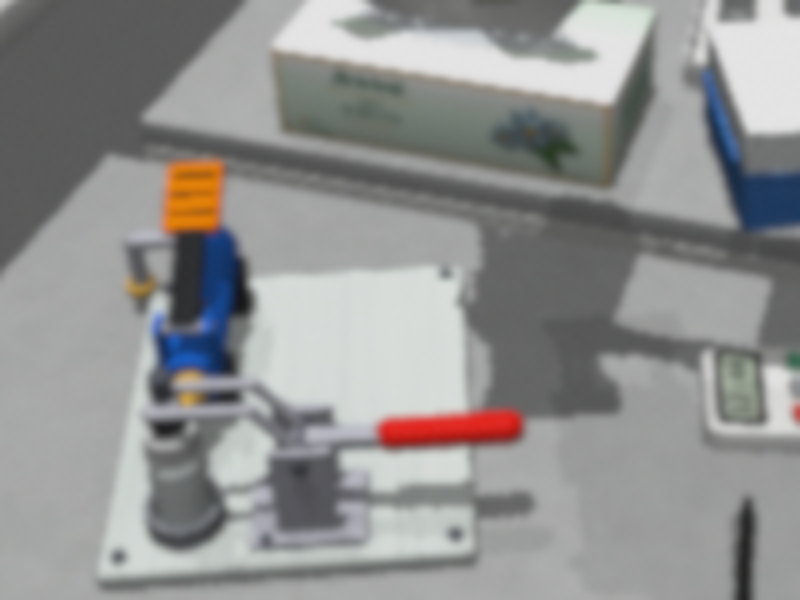

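The handle lies level at (380–520, 428), the foot holds the vial upright at (185,480), the pad is back up at (195,195), and the boxes haven't moved.

```bash
python3 -c "
from cell import robot
print(robot.hand_in())"
```

```text
the job is handed in; nothing more can be done
None
```

I handed the job in at about 14.6 s. The clamp is closed on the upright vial, the trigger was held about 1 s in each stage (going by contact force and travel) and sprang back, and the boxes look unmoved. The red-capped bottle wasn't in the last picture, but the arm stayed clear of it, and the hand-in returned no verdict.

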